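Light-check a leaded shade with an inspection wand

ROBOT

A 6-joint arm with a two-finger parallel gripper is mounted at the origin on the work surface. World frame = base frame: x ahead of the robot, y to its left, z up, the work surface at z = 0. Lengths are in m, angles in rad, forces in N, time in s.
With the tool pointing down it reaches from about 0.35 to 0.775 m from the base axis. Payload 5.5 kg.
Tool frame: the origin (TCP) lies on the centre line of the jaws, within the pads' length; the fingertips stand 17 mm ahead of it and the grasp point (between the pads) lies 2 mm behind it; x points along the fingers, y is the direction in which the jaws open and shut, and the axes are right-handed (so a half turn about x gives the same grasp; the last joint's range is limited). The gripper opens to 85 mm and grips with 20 to 120 N. Pads are 22 mm wide; open, the fingers measure 114 mm over their backs; the gripper's body (76 mm by 85 mm) begins 54 mm behind the grasp point. The pads swing forward as they close: fully open they stand 13 mm farther back than shut.
Start: joints at [-1.441, 0.313, 0.046, 1.304, 0, 1.431], TCP at [0.153, -0.554, 0.223] pointing down, gripper open.
Joint ranges: [-2.76, 2.76], [-0.86, 1.69], [-1.03, 1.26], [-2.2, 2.34], [-1.47, 1.5], [-3.14, 3.14]. Speed limits (rad/s): [2.57, 2.57, 3.14, 3.14, 3.14, 3.14].

INTERFACE

Orientations are given as a unit quaternion [w, x, y, z].
In Python, from rig import telemetry, eyes, manip gives the robot as it stands. The module is installed in compiled form; this text tells all that it offers.
- The arm moves only by the tool play_rows, never from a script. Its argument "motion" is one flat list of numbers, 7 for each row, row after row: the closure in counts, from 0 (fully open) to 255 (shut), then the shift along the tool's x, y, z in mm, then the turn, a rotation vector about the tool's x, y, z in rad. In form: [grip, dx, dy, dz, ax, ay, az, grip, dx, dy, dz, ax, ay, az, ...]. A call has 1 to 5 rows; each row shifts and turns the pose as measured when the row begins, along the tool's axes as they then stand; what a row does not reach is not made up. A row lasts 1/12 s, in which the tool goes at most 41.7 mm and 7.16 degrees, less where a joint would pass 70% of its speed; a pose out of reach is approached as far as the arm can. A call is refused whole if a number of a shift passes 41.7 or a number of a turn 0.125, either way. A call with a gripper value outside its range is refused whole. The fingers move at their own pace and stop on an object; the grip force is fixed at half the most. Time passes only in rows, so rows that do not move let the fingers close. It gives the time, the measured TCP pose, the force and the opening at its end, in the units of the state.
- telemetry.get_obs(): the state, without advancing time (a new reading comes with each control period).
- eyes.capture(name): name is "side" or "top"; returns a dict with "color" (384x512x3 uint8, red, green, blue), "fx", "fy", "cx", "cy" (pixels), "k1" (the pictures are not rectified: a ray, as slopes to the right and down, at radius r is drawn at 1 + k1 r^2 times it, then the intrinsics apply), "R" (3x3) and "t" (3): a world point X has camera coordinates R X + t. Camera axes: x right, y down, z forward; pixel columns grow to the right and rows downward; lengths in m; the calibration is good to about 2 mm. A picture is of the moment at which its call begins. There is no depth.
- manip.sign_off(): hands the job in, once; it reports no verdict.
The state is a dict: "time": time; "joint_positions": joint angles; "dq": joint speeds; "joint_torque": joint torques, N m; "ee_pos": TCP position; "eef_rot": TCP orientation; "force": force on the tool from outside, world axes, zero at the start; "torque": the same for the moment, N m; "finger_gap": finger opening in m.
Only numpy, scipy, OpenCV 4.12 (cv2) and the standard library are available. Lean on these libraries where they do the work, as an engineer would, in place of code of your own. Each camera call takes 0.05 s, during which the arm holds its last target. There are 200 camera calls.

TASK

Take the lit inspection wand out of the tool rack and, from above, lower it upright through the hole in the brass cap of the stained-glass lampshade, without the wand or the robot touching the shade, until the wand's tip is about half way down inside the shade. Finish while still holding the wand there, steady, upright and centred in the hole, so that the seams can be checked for gaps of light. The cap is only tacked on, so do not shift the shade, and leave the other tools and the things on the board where they are.

Things in the scene. Friction and masses are not known exactly. Their poses are not given: they have to be found in the camera images.
- wand: Lit inspection light, 188 mm long, about 120 g, upright in one of the rack's slots. Stem 10 mm in diameter, 110 mm long (lowest 38 mm glows warm white, rest aluminium); orange flange 30 mm wide, 6 mm thick, resting on the rack; above it a black round handle 24 mm in diameter, 72 mm long, with an orange band. Origin on the axis at the flange's underside (mass centre 20 mm higher), z up the axis.
- wand_tip (a point): Lower end of the wand's stem, on its axis, 110 mm below the wand's origin. At the start it hangs about 12 mm above the work board.
- wand_mid (a point): Point on the axis of the wand's stem 70 mm above the tip (40 mm below the wand's origin): the part that is in the cap's hole when the tip is half way down inside the shade.
- shade: Loose eight-sided stained-glass lampshade (blue, cream and dark red, silver seams) with a domed brass cap, about 0.6 kg, standing hem down on the work board. 140 mm high with the cap; 204 mm across the flats at the hem, tapering to 72 mm at the top. Hollow and empty inside down to the board. Origin at the centre of its underside, z up.
- cap_hole (a point): Centre of the top of the hole in the shade's brass cap, 140 mm above the shade's underside; this is the highest part of the shade. The hole is a straight, upright, round bore 26 mm in diameter and 14 mm deep through a brass neck 36 mm in outer diameter, and opens into the hollow shade.
- rack: Fixed wooden tool rack: a slotted plate on end cheeks, 262 mm long (y), 60 mm deep (x), top 122 mm above its underside, plate 10 mm thick. Origin at the centre of its underside. Three slots 14 mm wide at y = -80, 0, 80 mm, tool axes at x = 0, run through the plate and out of its front edge (-x). A tool hangs in each by its flange and lifts straight up out.
- awl: Awl with a short pear-shaped wooden handle and brass flange, hanging in another slot of the rack; origin on its axis at the flange's underside; its top is 50 mm above the origin, handle 30 mm in diameter. Leave it.
- cutter: Glass cutter with a short green handle and steel flange, hanging in another slot of the rack; origin on its axis at the flange's underside; its top is 50 mm above the origin, handle 22 mm in diameter. Leave it.
- tape: Roll of tan masking tape lying flat on the board beyond the shade and rack, 100 mm outside diameter, 24 mm high; origin at the centre of its underside.
- spool: White spool of solder wire standing on the board beyond the shade and rack, 60 mm in diameter, 40 mm high; origin at the centre of its underside.
- flux_jar: Amber jar with a yellow cap on the board beyond the shade and rack, 56 mm in diameter, 62 mm high; origin at the centre of its underside.
- tip_cleaner: Grey tip-cleaning tray with a tan sponge and a wire loop on the board beyond the shade and rack, 60 x 95 mm, 52 mm high; origin at the centre of its underside.
- marker: White marker pen with a black cap lying on the board between the shade and the rack, 128 mm long, 13 mm thick; origin at the middle of its underside, x along it.
Not all that is in view belongs to the job. Of the things that look like the wand, the smallest one is meant.

How it is judged:
By the outcome, as a careful person would: the job done as asked, in the order asked, and still so for the second after the job is handed in, while the arm keeps its last pose, push and grip.
It also fails if it takes over 51 s, if anything falls off the work surface, if the arm or the gripper's body presses on something with over 40 N, if the wrist force passes 120 N, or if a joint passes its speed limit or range.

## Working session

There is one attempt and no reset: what is moved stays moved. The work goes in short steps, Python scripts to look and compute and a tool call to move; the robot and the scene stay as the last step left them, time stands still between calls to the robot, and variables do not carry over. Pictures are saved under pics/ and viewed, about 8 in all and at most 12, crops included, and the job is handed in when it is done.

Besides the shell and the picture viewer there is one more tool, called after ">>>" in YAML: its name, and indented under it one key for each argument. play_rows: Moves the arm, as the interface text tells. Its arguments: {"type":"object","properties":{"motion":{"type":"array","items":{"type":"number"}}},"required":["motion"]}

```bash
mkdir -p pics
cat > h.py <<'E'
import numpy as np, cv2
from rig import telemetry, eyes, manip
def cap(n,fn=None):
    c=eyes.capture(n)
    if fn: cv2.imwrite('pics/'+fn,c['color'][:,:,::-1])
    return c
def proj(c,X):
    p=(np.asarray(c['R'])@np.atleast_2d(X).T).T+np.asarray(c['t'])
    s=p[:,:2]/p[:,2:]; s=s*(1+c['k1']*(s**2).sum(1,keepdims=True))
    return s*[c['fx'],c['fy']]+[c['cx'],c['cy']]
def ray(c,uv):
    K=np.array([[c['fx'],0,c['cx']],[0,c['fy'],c['cy']],[0,0,1.]])
    d=(np.array(uv,float)-[c['cx'],c['cy']])/[c['fx'],c['fy']]; s=d.copy()
    for _ in range(30): s=d/(1+c['k1']*(s**2).sum())
    R=np.asarray(c['R']); v=R.T@np.r_[s,1]; return -R.T@np.asarray(c['t']), v/np.linalg.norm(v)
def onz(c,uv,z):
    o,v=ray(c,uv); return o+v*(z-o[2])/v[2]
E
python3 - <<'E'
from h import *
for n in('side','top'):
    c=cap(n,n+'0.png'); print(n,c['fx'],c['k1'],-np.asarray(c['R']).T@c['t'],np.round(c['R'],3).tolist())
print(telemetry.get_obs())
E
```

```text
side 397.7395110307465 0.01975458458332087 [0.23520496 0.61046525 0.70149743] [[-0.875, -0.484, 0.001], [-0.29, 0.524, -0.801], [0.387, -0.701, -0.599]]
top 374.7331862505229 -0.11972206716789613 [ 0.45554738 -0.09908228  1.25196845] [[0.007, -1.0, -0.01], [-0.992, -0.006, -0.129], [0.129, 0.011, -0.992]]
{'time': 0.1, 'joint_positions': array([-1.44061977e+00,  3.13943638e-01,  4.51197854e-02,  1.30362325e+00,
       -1.32549412e-05,  1.43120808e+00]), 'dq': array([-0.00172721, -0.00039694,  0.00344882, -0.00067166,  0.00038337,
        0.0001361 ]), 'joint_torque': array([ 4.12847759e-03, -4.81721163e+01,  2.99246764e+01,  1.25975264e-02,
       -2.29144933e-05,  3.51332243e-07]), 'ee_pos': array([ 0.15317249, -0.55374022,  0.22259875]), 'eef_rot': array([-0.09450364, -0.70068206, -0.09567095,  0.70068594]), 'force': array([ 0.37007562, -0.01931049,  0.15033293]), 'torque': array([-0.04670256, -0.00062833, -0.00251145]), 'finger_gap': 0.08526313703854801}
```

View pics/side0.png

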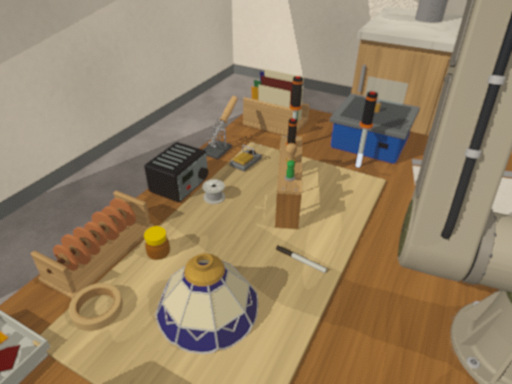

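View pics/top0.png

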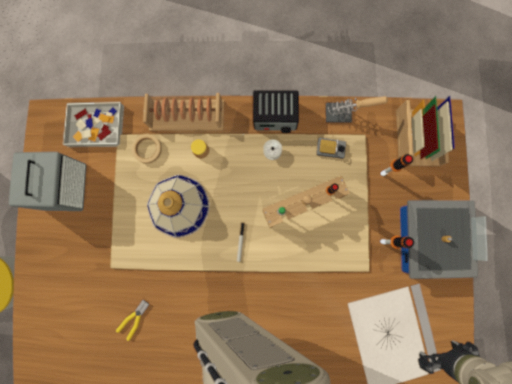

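The side view shows the shade's cap near (205,265). The rack runs from (290,215) to (293,120), with the cutter near, the awl in the middle and the small wand at the far end. The top view shows the cap at (170,203), the wand at (333,188) and the cutter at (282,210). I'll zoom in on these next.

Run:
```python
from h import *
s=cv2.imread('pics/side0.png');t=cv2.imread('pics/top0.png')
def cr(im,x,y,w,h,k): return cv2.resize(im[y:y+h,x:x+w],None,fx=k,fy=k,interpolation=cv2.INTER_CUBIC)
A=np.hstack([cr(s,255,110,66,125,4.8)[:600],cr(s,150,240,115,125,4.8)[:600]])
a=cr(t,140,165,80,80,5); b=cr(t,255,165,80,80,5);b=cr(t,255,165,100,80,4)
cv2.imwrite('pics/z1.png',A[:, :800]); cv2.imwrite('pics/z2.png',np.vstack([cr(t,140,170,75,50,8)[:300*1],]) if 0 else np.hstack([cr(t,140,165,70,75,5),cr(t,258,170,90,75,5)])[:, :800])
print(A.shape)
```

```text
(600, 869, 3)
```

View pics/z1.png

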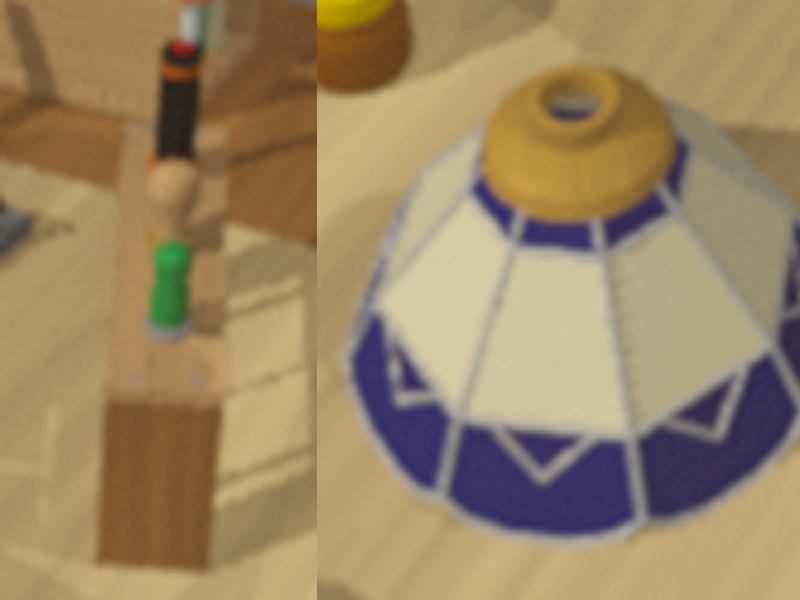

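View pics/z2.png

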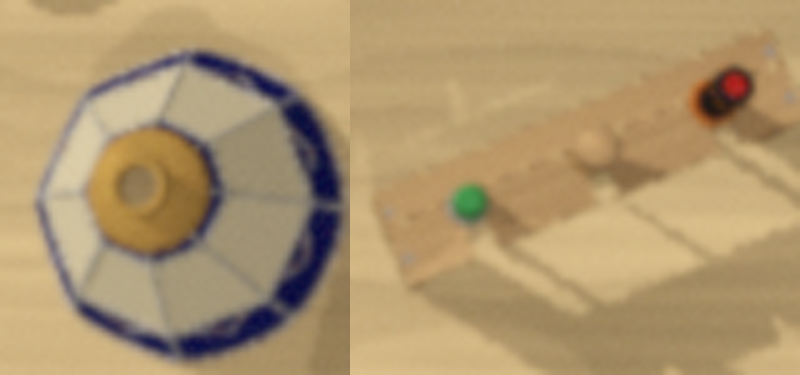

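```bash
cat >> h.py <<'E'
def tri(c1,u1,c2,u2):
    o1,v1=ray(c1,u1);o2,v2=ray(c2,u2)
    s=np.linalg.lstsq(np.c_[v1,-v2],o2-o1,rcond=None)[0]
    a,b=o1+s[0]*v1,o2+s[1]*v2; return (a+b)/2, np.linalg.norm(a-b)
E
python3 - <<'E'
from h import *
S=cap('side');T=cap('top'); f=.4
for n,u,v in [('hole',(204.2,260.2),(168.2,202.2)),('wtop',(292.7,119.8),(335.2,187.2)),('cuttop',(255+173/4.8,110+252/4.8),(282,209.6)),('awltop',(255+173/4.8,110+166/4.8),(307.6,198))]:
    p,e=tri(S,np.array(u)-f,T,np.array(v)-f); print(n,p.round(4),round(e,4))
E
```

```text
hole [0.5569 0.2004 0.1479] 0.0004
wtop [ 0.5968 -0.2865  0.2105] 0.0001
cuttop [ 0.5343 -0.1384  0.1792] 0.002
awltop [ 0.5676 -0.212   0.1812] 0.0026
```

```bash
cat >> h.py <<'E'
from scipy.spatial.transform import Rotation as Ro
def tool():
    o=telemetry.get_obs(); return o, Ro.from_quat(np.roll(o['eef_rot'],-1)), np.array(o['ee_pos'])
def goal(p,yaw):  # tool x down, tool y at yaw
    o,R,e=tool(); y=np.array([np.cos(yaw),np.sin(yaw),0]); x=np.array([0,0,-1.])
    G=Ro.from_matrix(np.c_[x,y,np.cross(x,y)])
    d=R.inv().apply(np.array(p)-e)*1000; r=(R.inv()*G).as_rotvec()
    print('t',round(o['time'],2),'ee',e.round(4),'d',d.round(1),'rot',r.round(4),'F',np.round(o['force'],1),'gap',round(o['finger_gap'],4),'q',np.round(o['joint_positions'],2))
E
python3 - <<'E'
from h import *
_,R,e=tool(); print(R.as_matrix().round(3))
for s in (0,np.pi):
    yaw=np.arctan2(.389,.922)+s; print(yaw); goal([.40,-.22,.30],yaw)
E
```

```text
[[-0.     0.266 -0.964]
 [ 0.001 -0.964 -0.266]
 [-1.    -0.001 -0.   ]]
0.399249541999753
t 0.2 ee [ 0.1532 -0.5539  0.2228] d [ -76.8 -256.1 -326.9] rot [-1.7003e+00 -1.1000e-03  7.0000e-04] F [ 0.1 -0.2  0.3] gap 0.0851 q [-1.44  0.31  0.05  1.3   0.    1.43]
3.540842195589546
t 0.2 ee [ 0.1532 -0.5539  0.2228] d [ -76.8 -256.1 -326.9] rot [1.4413e+00 6.0000e-04 1.0000e-03] F [ 0.1 -0.2  0.3] gap 0.0851 q [-1.44  0.31  0.05  1.3   0.    1.43]
```

>>> play_rows:
  motion: [0,-15,0,0,-0.12,0,0,0,-15,0,0,-0.12,0,0,0,-15,0,0,-0.12,0,0,0,-15,0,0,-0.12,0,0,0,-15,0,0,-0.12,0,0]

```text
time: 0.62
ee_pos: [0.1528, -0.5508, 0.2945]
eef_rot: [0.3, 0.639, 0.309, -0.636]
force: [0.3, -0.3, -0.1]
finger_gap: 0.0851
```

>>> play_rows:
  motion: [0,-5,0,0,-0.12,0,0,0,0,0,0,-0.12,0,0,0,0,0,0,-0.12,0,0,0,0,0,0,-0.12,0,0,0,0,0,0,-0.12,0,0]

```text
time: 1.03
ee_pos: [0.153, -0.5523, 0.3036]
eef_rot: [0.484, 0.515, 0.489, -0.512]
force: [0.3, 0.2, -0.2]
finger_gap: 0.0852
```

>>> play_rows:
  motion: [0,0,0,0,-0.12,0,0,0,0,0,0,-0.12,0,0,0,0,0,0,-0.12,0,0,0,0,0,0,-0.12,0,0,0,0,0,0,0,0,0]

```text
time: 1.45
ee_pos: [0.1529, -0.5518, 0.3026]
eef_rot: [0.596, 0.379, 0.601, -0.373]
force: [-0.1, -0.3, -0.0]
finger_gap: 0.0854
```

```bash
python3 -c "
from h import *
goal([.42,-.20,.30],.4)"
```

```text
t 1.45 ee [ 0.1529 -0.5518  0.3026] d [   5.8  393.3 -200.9] rot [ 0.0491 -0.0098 -0.003 ] F [-0.1 -0.3 -0. ] gap 0.0854 q [-1.44  0.31  0.24  1.51  0.   -0.32]
```

>>> play_rows:
  motion: [0,0,34,-17,0.01,0,0,0,0,34,-17,0.01,0,0,0,0,34,-17,0.01,0,0,0,0,34,-17,0.01,0,0,0,0,34,-17,0,0,0]

```text
time: 1.87
ee_pos: [0.2723, -0.406, 0.2997]
eef_rot: [0.581, 0.401, 0.588, -0.395]
force: [0.5, -0.7, -0.0]
finger_gap: 0.0858
```

>>> play_rows:
  motion: [0,0,34,-17,0,0,0,0,0,34,-17,0,0,0,0,0,34,-17,0,0,0,0,0,34,-17,0,0,0,0,0,34,-17,0,0,0]

```text
time: 2.28
ee_pos: [0.4043, -0.2575, 0.3012]
eef_rot: [0.577, 0.407, 0.583, -0.402]
force: [1.0, -0.1, 0.1]
finger_gap: 0.0853
```

```bash
python3 -c "
from h import *
goal([.5968,-.2865,.30],.4)"
```

```text
t 2.28 ee [ 0.4043 -0.2575  0.3012] d [  0.3 170.6  93.8] rot [-0.0469 -0.0118 -0.0019] F [ 1.  -0.1  0.1] gap 0.0853 q [-0.74  0.12 -0.01  1.45  0.01  0.48]
```

>>> play_rows:
  motion: [0,0,34,19,-0.01,0,0,0,0,34,19,-0.01,0,0,0,0,34,19,-0.01,0,0,0,0,34,19,-0.01,0,0,0,0,30,16,-0.01,-0.01,0]

```text
time: 2.7
ee_pos: [0.5977, -0.2726, 0.3022]
eef_rot: [0.588, 0.394, 0.588, -0.391]
force: [0.3, -0.7, 0.2]
finger_gap: 0.0854
```

>>> play_rows:
  motion: [0,0,0,0,0,0,0,0,0,0,0,0,0,0]

```text
time: 2.87
ee_pos: [0.604, -0.272, 0.2967]
eef_rot: [0.586, 0.394, 0.589, -0.392]
force: [-0.2, -0.7, 0.2]
finger_gap: 0.0855
```

```bash
python3 -c "
from h import *
goal([.5968,-.2865,.30],.4)
s=cap('side','s1.png');t=cap('top','t1.png')
a=cv2.imread('pics/s1.png');b=cv2.imread('pics/t1.png')
f=lambda i,x,y,w,h:cv2.resize(i[y:y+h,x:x+w],(w*5,h*5),interpolation=cv2.INTER_CUBIC)
cv2.imwrite('pics/z3.png',np.hstack([f(a,260,90,70,90),f(b,290,150,90,90)]))
e=tool()[2]
print(proj(s,[e,e-[0,0,.017]]),proj(t,[e,e-[0,0,.017]]))
"
```

```text
t 2.87 ee [ 0.604  -0.272   0.2967] d [ -3.4 -12.2  10.6] rot [-0.0078 -0.0055 -0.0011] F [-0.2 -0.7  0.2] gap 0.0855 q [-0.55  0.5   0.51  1.58  0.    0.63]
[[290.17972077  90.19092916]
 [289.74880865  96.53180692]] [[335.0653263  180.06812447]
 [333.9203984  181.04447002]]
```

View pics/z3.png

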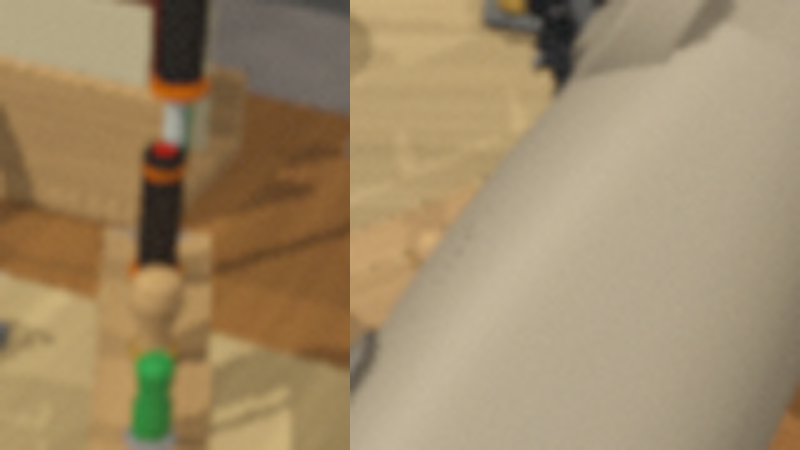

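The side crop shows the wand's red top at about (292,119), with the TCP projected above it at (290,90). The arm blocks the top view of the rack. I'll trim the xy position and then go down.

>>> play_rows:
  motion: [0,-2,-8,7,-0.004,-0.003,0,0,0,-4,4,0,0,0,0,0,0,0,0,0,0]

```text
time: 3.22
ee_pos: [0.592, -0.288, 0.3008]
eef_rot: [0.587, 0.393, 0.588, -0.392]
force: [0.2, 1.2, 0.2]
finger_gap: 0.0855
```

```bash
python3 -c "
from h import *
goal([.5968,-.2865,.30],.4)"
```

```text
t 3.22 ee [ 0.592  -0.288   0.3008] d [0.8 5.  0.4] rot [-0.0072 -0.0021 -0.0005] F [0.2 1.2 0.2] gap 0.0855 q [-0.58  0.49  0.5   1.58  0.    0.6 ]
```

>>> play_rows:
  motion: [0,15,2,0,0,0,0,0,20,1,0,0,0,0,0,20,0,0,0,0,0,0,15,0,0,0,0,0,0,0,0,0,0,0,0]

```text
time: 3.63
ee_pos: [0.5905, -0.2915, 0.2365]
eef_rot: [0.589, 0.396, 0.582, -0.395]
force: [-0.3, 0.9, -0.2]
finger_gap: 0.0852
```

```bash
python3 -c "
from h import *
s=cap('side','s2.png')
goal([.5968,-.2865,.18],.4)
a=cv2.imread('pics/s2.png')
f=lambda i,x,y,w,h:cv2.resize(i[y:y+h,x:x+w],(w*5,h*5),interpolation=cv2.INTER_CUBIC)
cv2.imwrite('pics/z4.png',f(a,235,75,110,110))
e=tool()[2]
print(proj(s,[e,e-[0,0,.017],[.5968,-.2865,.2105]]))
"
```

```text
t 3.68 ee [ 0.5908 -0.2918  0.2382] d [58.3  7.  -3.2] rot [-0.0178  0.009  -0.0078] F [-0.3 -0.9  0.4] gap 0.0854 q [-0.58  0.47  0.32  1.4   0.    0.61]
[[295.90553888 109.55951076]
 [295.43826583 115.44087942]
 [292.29835885 119.39365682]]
```

View pics/z4.png

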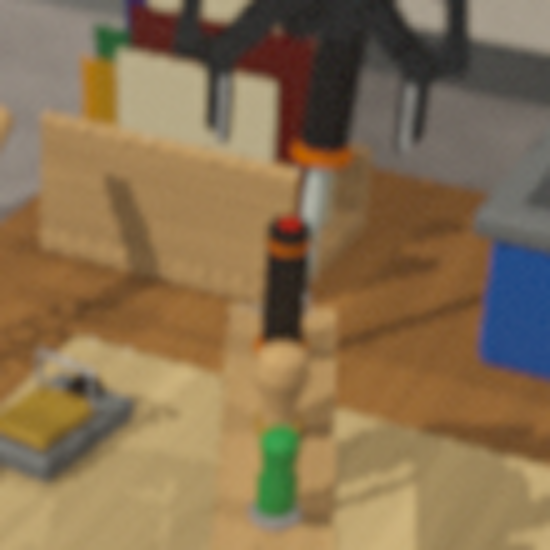

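The crop shows the open pads at about (279,102) and (317,103), straddling the wand's top at (292,119). They sit slightly right of centre, which agrees with the computed correction of +7 mm in y and −3 mm in z.

>>> play_rows:
  motion: [0,8,5,-2,-0.01,0.005,-0.005,0,13,1,-1,0,0,0,0,13,0,0,0,0,0,0,10,0,0,0,0,0,0,0,0,0,0,0,0]

```text
time: 4.1
ee_pos: [0.5974, -0.2888, 0.2002]
eef_rot: [0.593, 0.393, 0.582, -0.393]
force: [-0.3, 0.5, -1.2]
finger_gap: 0.0852
```

```bash
python3 -c "
from h import *
goal([.5968,-.2865,.18],.4)"
```

```text
t 4.1 ee [ 0.5974 -0.2888  0.2002] d [20.2  0.1 -2.6] rot [-0.0089  0.0124 -0.0088] F [-0.3  0.5 -1.2] gap 0.0852 q [-0.57  0.48  0.24  1.31  0.    0.61]
```

>>> play_rows:
  motion: [0,8,0,-2,-0.006,0.01,-0.007,0,8,0,0,0,0.003,-0.002,0,4,0,0,0,0,0,0,0,0,0,0,0,0,0,0,0,0,0,0,0]

```text
time: 4.52
ee_pos: [0.5979, -0.2872, 0.1805]
eef_rot: [0.589, 0.391, 0.589, -0.391]
force: [0.6, 0.1, 0.1]
finger_gap: 0.0852
```

```bash
python3 -c "
from h import *
goal([.5968,-.2865,.18],.4)"
```

```text
t 4.52 ee [ 0.5979 -0.2872  0.1805] d [ 0.5 -0.7 -1.1] rot [-0.0018  0.0001 -0.0005] F [0.6 0.1 0.1] gap 0.0852 q [-0.57  0.5   0.22  1.29  0.    0.6 ]
```

Well aligned, so I'll close the gripper gradually.

>>> play_rows:
  motion: [90,0,0,0,0,0,0,150,0,0,0,0,0,0,170,0,0,0,0,0,0,180,0,0,0,0,0,0,190,0,0,0,0,0,0]

```text
time: 4.93
ee_pos: [0.5984, -0.2876, 0.1817]
eef_rot: [0.59, 0.391, 0.588, -0.391]
force: [-0.0, -0.1, -0.6]
finger_gap: 0.0255
```

>>> play_rows:
  motion: [200,0,0,0,0,0,0,220,0,0,0,0,0,0,255,0,0,0,0,0,0,255,0,0,0,0,0,0,255,0,0,0,0,0,0]

```text
time: 5.35
ee_pos: [0.5983, -0.2877, 0.182]
eef_rot: [0.59, 0.391, 0.588, -0.391]
force: [0.0, 0.0, -0.4]
finger_gap: 0.0221
```

```bash
python3 -c "
from h import *
goal([.5968,-.2865,.18],.4)"
```

```text
t 5.35 ee [ 0.5983 -0.2877  0.182 ] d [ 2.  -0.9 -1.7] rot [-0.002   0.002  -0.0016] F [ 0.   0.  -0.4] gap 0.0221 q [-0.57  0.5   0.23  1.29  0.    0.6 ]
```

>>> play_rows:
  motion: [255,-6,0,0,0,0,0,255,-12,0,0,0,0,0,255,-15,0,0,0,0,0,255,-15,0,0,0,0,0,255,-15,0,0,0,0,0]

```text
time: 5.77
ee_pos: [0.5958, -0.2864, 0.2424]
eef_rot: [0.586, 0.391, 0.592, -0.392]
force: [1.2, -0.9, -1.6]
finger_gap: 0.0219
```

```bash
python3 -c "
from h import *
goal([.598,-.2875,.38],.4)"
```

```text
t 5.77 ee [ 0.5958 -0.2864  0.2424] d [-137.6    1.     1. ] rot [-0.0021 -0.0062  0.0047] F [ 1.2 -0.9 -1.6] gap 0.0219 q [-0.57  0.5   0.36  1.45 -0.    0.6 ]
```

>>> play_rows:
  motion: [255,-20,0,0,0,-0.004,0.003,255,-20,0,0,0,0,0,255,-20,0,0,0,0,0,255,-20,0,0,0,0,0,255,-15,0,0,0,0,0]

```text
time: 6.18
ee_pos: [0.595, -0.2862, 0.342]
eef_rot: [0.587, 0.391, 0.591, -0.392]
force: [0.7, -0.2, -1.0]
finger_gap: 0.0217
```

>>> play_rows:
  motion: [255,-15,0,0,0,0,0,255,-10,0,0,0,0,0,255,-5,0,0,0,0,0,255,0,0,0,0,0,0]

```text
time: 6.52
ee_pos: [0.5954, -0.2863, 0.3794]
eef_rot: [0.59, 0.391, 0.588, -0.392]
force: [0.4, 0.9, -0.7]
finger_gap: 0.0223
```

```bash
python3 -c "
from h import *
goal([.557,.2,.37],.4)
goal([.557,.2,.37],1.15)
s=cap('side','s3.png')"
```

```text
t 6.52 ee [ 0.5954 -0.2863  0.3794] d [   8.4  152.9 -463.2] rot [-0.0022  0.0024 -0.0011] F [ 0.4  0.9 -0.7] gap 0.0223 q [-0.57  0.55  0.79  1.81 -0.    0.6 ]
t 6.52 ee [ 0.5954 -0.2863  0.3794] d [   8.4  152.9 -463.2] rot [-7.522e-01  2.700e-03 -1.000e-04] F [ 0.4  0.9 -0.7] gap 0.0223 q [-0.57  0.55  0.79  1.81 -0.    0.6 ]
```

View pics/s3.png

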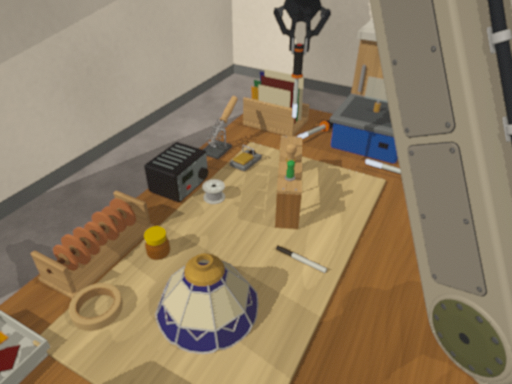

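The picture shows the wand held at (297,80), clear of the rack. The shade is undisturbed at (205,265). The decoys near the blue box look different from the first picture, so I'll check the top view.

```bash
python3 -c "
from h import *
t=cap('top','t3.png')
a=cv2.imread('pics/s3.png');b=cv2.imread('pics/t3.png');a0=cv2.imread('pics/side0.png');b0=cv2.imread('pics/top0.png')
f=lambda i,x,y,w,h:cv2.resize(i[y:y+h,x:x+w],(400,300),interpolation=cv2.INTER_CUBIC)
cv2.imwrite('pics/z5.png',np.vstack([np.hstack([f(a0,240,60,160,120),f(a,240,60,160,120)]),np.hstack([f(b0,330,100,160,120*1+60),f(b,330,100,160,180)])]))
d=cv2.absdiff(a,a0).max(2); d=d[180:,:380]; print((d>40).sum())
"
```

```text
0
```

View pics/z5.png

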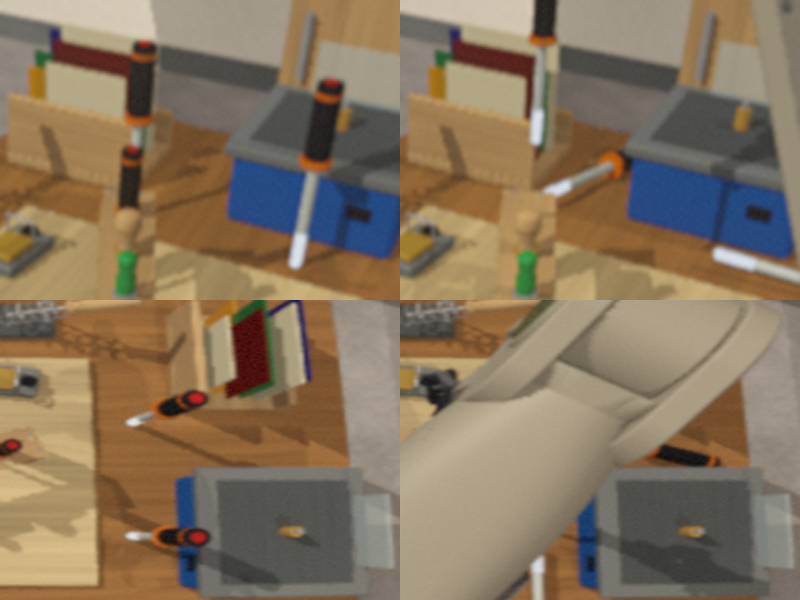

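Both large decoys off the board have toppled and now lie on the table beside the blue box: one at about (310,130) in the side view, the other's stem at about (385,165). I can't put them upright again, so I'll report it. The rack tools and the things on the board are unchanged. I'll carry the wand over to the shade.

>>> play_rows:
  motion: [255,0,5,-15,0,0,0,255,0,9,-27,0,0,0,255,0,12,-36,0,0,0,255,0,12,-36,0,0,0,255,0,12,-36,0,0,0]

```text
time: 7.03
ee_pos: [0.5824, -0.1323, 0.3691]
eef_rot: [0.583, 0.394, 0.589, -0.397]
force: [-0.2, -0.1, -1.6]
finger_gap: 0.0219
```

>>> play_rows:
  motion: [255,0,12,-36,0,0,0,255,0,12,-36,0,0,0,255,0,12,-36,0,0,0,255,0,12,-36,0,0,0,255,0,12,-36,0,0,0]

```text
time: 7.45
ee_pos: [0.5659, 0.0657, 0.3647]
eef_rot: [0.58, 0.394, 0.591, -0.399]
force: [0.7, -0.1, -1.8]
finger_gap: 0.0217
```

```bash
python3 -c "
from h import *
goal([.557,.2,.37],.4)"
```

```text
t 7.45 ee [0.5659 0.0657 0.3647] d [  -4.8   41.7 -128. ] rot [-0.0185 -0.0088  0.0143] F [ 0.7 -0.1 -1.8] gap 0.0217 q [-0.03  0.33  0.41  1.67  0.    1.16]
```

>>> play_rows:
  motion: [255,-3,12,-36,-0.006,-0.003,0.005,255,-2,11,-33,-0.006,-0.003,0.005,255,0,7,-22,-0.006,-0.003,0.004,255,0,3,-10,0,0,0,255,0,1,-4,0,0,0]

```text
time: 7.87
ee_pos: [0.5522, 0.188, 0.3657]
eef_rot: [0.589, 0.387, 0.594, -0.389]
force: [0.7, -1.4, -1.2]
finger_gap: 0.0219
```

>>> play_rows:
  motion: [255,0,0,0,0,0,0,255,0,0,0,0,0,0]

```text
time: 8.03
ee_pos: [0.5515, 0.1881, 0.3645]
eef_rot: [0.589, 0.386, 0.594, -0.389]
force: [0.8, -0.2, -1.0]
finger_gap: 0.0219
```

```bash
python3 -c "
from h import *
goal([.557,.2,.37],.4)"
```

```text
t 8.03 ee [0.5515 0.1881 0.3645] d [-5.5  9.7 -8.7] rot [ 0.0107 -0.0036  0.0089] F [ 0.8 -0.2 -1. ] gap 0.0219 q [0.19 0.35 0.44 1.67 0.   1.35]
```

>>> play_rows:
  motion: [255,0,7,-6,0.005,-0.002,0.004,255,0,2,-2,0,0,0,255,0,0,0,0,0,0,255,0,0,0,0,0,0]

```text
time: 8.37
ee_pos: [0.5585, 0.1952, 0.3639]
eef_rot: [0.588, 0.39, 0.59, -0.393]
force: [0.1, 0.3, -1.1]
finger_gap: 0.0221
```

```bash
python3 -c "
from h import *
goal([.557,.2,.37],.4)
s=cap('side','s4.png');t=cap('top','t4.png')
f=lambda i,x,y,w,h:cv2.resize(cv2.imread('pics/'+i)[y:y+h,x:x+w],(w*5,h*5),interpolation=cv2.INTER_CUBIC)
cv2.imwrite('pics/z6.png',np.hstack([f('s4.png',165,155,80,120),f('t4.png',135,160,80,120)]))
e=tool()[2]
print(proj(s,[e,e-[0,0,.16]]),proj(t,[e,e-[0,0,.16]]))
"
```

```text
t 8.37 ee [0.5585 0.1952 0.3639] d [-6.1  0.4 -5. ] rot [-0.002  -0.0006  0.0057] F [ 0.1  0.3 -1.1] gap 0.0221 q [ 0.2   0.37  0.47  1.67 -0.    1.37]
[[195.5147242  161.09291209]
 [202.53594917 236.02269005]] [[146.54650354 192.90688297]
 [164.42689215 199.50637522]]
```

View pics/z6.png

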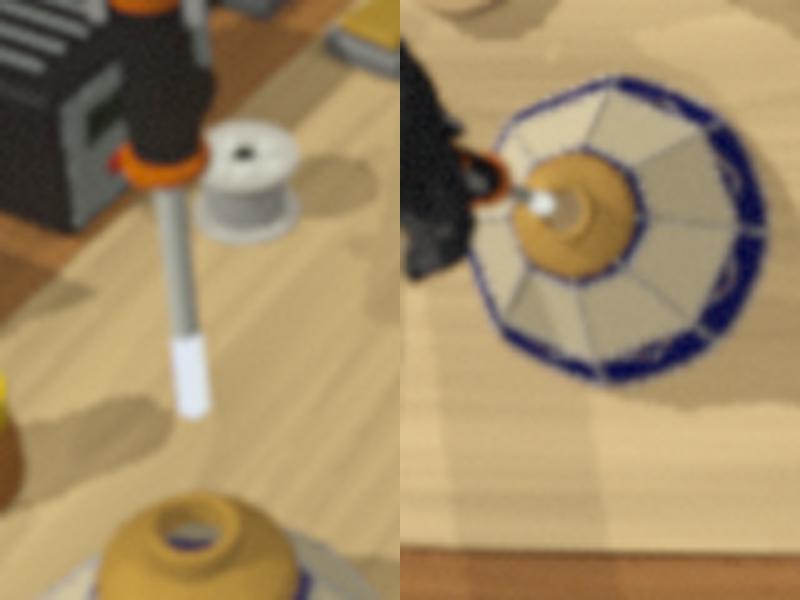

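The side crop shows the lit tip at about (203.6,237.5) above the rim centre at (203.8,260). The top crop shows the tip at about (164.4,201), near the hole at (168,202). I'll fit the stem's axis by differencing against the first pictures.

```bash
cat > fit.py <<'E'
from h import *
from scipy.optimize import least_squares
def stem(c,n,e,z0=-.118,z1=-.158):
    """stem centre points: profile across the predicted axis in the difference to the first picture"""
    d=cv2.absdiff(c['color'],cv2.imread(f'pics/{n}0.png')[:,:,::-1].copy()).sum(2).astype(np.float32)
    Z=np.linspace(z0,z1,25); P=proj(c,e+np.c_[0*Z,0*Z,Z]); t=P[-1]-P[0]; t/=np.linalg.norm(t); nrm=np.array([-t[1],t[0]])
    k=np.linspace(-7,7,113); out=[]
    for p in P:
        q=(p+k[:,None]*nrm).astype(np.float32); w=cv2.remap(d,q[:,:1],q[:,1:],cv2.INTER_LINEAR)[:,0]
        i=np.where(w>.5*w.max())[0]; out.append(((k[i[0]]+k[i[-1]])/2,k[i[-1]]-k[i[0]]))
    return P,nrm,np.array(out)
def fit(tag,zs=(-.118,-.155),zt=(-.118,-.155)):
    o,R,e=tool(); S=cap('side',f's{tag}.png');T=cap('top',f't{tag}.png')
    A=[(c,*stem(c,n,e,*z)) for c,n,z in((S,'side',zs),(T,'top',zt))]
    for a in A: print('offs px',a[3][::4,0].round(2),'width',a[3][::4,1].round(1))
    def res(x):
        r=[]
        for c,P,n,m in A:
            z=np.linspace(-.112,-.16,30); L=proj(c,e+np.c_[x[0]+x[2]*(z+.16),x[1]+x[3]*(z+.16),z])
            t=np.c_[-n[1],n[0]][0]*-1
            a=(L-P[0])@np.array([n[1],-n[0]]); b=(L-P[0])@n; s=(P-P[0])@np.array([n[1],-n[0]])
            i=np.argsort(a); r.append(np.interp(s,a[i],b[i])-m[:,0])
        return np.concatenate(r)
    f=least_squares(res,[0,0,0,0],loss='soft_l1',f_scale=.3); x=f.x
    print('tip-TCP mm',(x[:2]*1e3).round(2),'axis slope',x[2:].round(4),'rms px',np.sqrt((res(x)**2).mean()).round(2))
    return S,T,e,x
if __name__=='__main__':
    import sys; S,T,e,x=fit(sys.argv[1]); print('tip xy',(e[:2]+x[:2]).round(4)); goal([.5569,.2004,.37],.4)
E
python3 fit.py 5
```

```text
offs px [ 0.    0.   -0.75 -0.69 -0.75 -0.81 -0.81] width [14.  14.   7.2  6.9  7.   6.9  6.9]
offs px [1.25 1.25 1.19 1.31 1.25 1.25 1.25] width [3.5 4.  4.4 4.4 4.2 4.  4. ]
tip-TCP mm [-3.45  1.  ] axis slope [0.0215 0.0414] rms px 0.18
tip xy [0.5549 0.1963]
t 8.57 ee [0.5582 0.1956 0.364 ] d [-6.   0.7 -4.9] rot [-0.0014 -0.0007  0.0056] F [ 0.3 -0.7 -2.1] gap 0.0222 q [ 0.2   0.37  0.47  1.67 -0.    1.37]
```

```bash
python3 - <<'E'
s=open('fit.py').read()
a=s.index("    d=cv2.absdiff");b=s.index("    Z=np")
s=s[:a]+"""    g=lambda i:i[:,:,0].astype(np.float32)-i[:,:,2]
    d=np.abs(g(c['color'])-g(cv2.imread(f'pics/{n}0.png')[:,:,::-1]))
"""+s[b:]
s=s.replace("zs=(-.118,-.155),zt=(-.118,-.155)","zs=(-.065,-.155),zt=(-.065,-.155)").replace("linspace(-.112,-.16,30)","linspace(-.05,-.17,40)")
open('fit.py','w').write(s)
E
python3 fit.py 6
```

```text
offs px [-0.25 -0.25 -0.25 -0.38 -0.62 -0.69 -0.62] width [6.2 5.8 5.2 5.2 5.8 6.6 6.5]
offs px [0.38 1.06 1.06 1.25 1.19 1.06 1.06] width [9.  4.1 3.6 3.2 4.1 4.6 5.1]
tip-TCP mm [-3.16  1.85] axis slope [ 0.0158 -0.0004] rms px 0.15
tip xy [0.555  0.1974]
t 8.67 ee [0.5581 0.1958 0.3641] d [-5.9  0.7 -4.7] rot [-0.001  -0.0007  0.0055] F [-0.1  0.4 -1.2] gap 0.0222 q [ 0.2   0.37  0.47  1.67 -0.    1.37]
```

>>> play_rows:
  motion: [255,8,1,-2,0,-0.003,0.008,255,10,0.5,-0.7,0,0,0.002,255,10,0,0,0,0,0,255,0,0,0,0,0,0,255,0,0,0,0,0,0]

```text
time: 9.08
ee_pos: [0.5585, 0.1987, 0.3364]
eef_rot: [0.591, 0.393, 0.587, -0.39]
force: [-0.6, -0.5, -1.4]
finger_gap: 0.022
```

```bash
python3 fit.py 7; python3 -c "
from h import *
f=lambda i,x,y,w,h:cv2.resize(cv2.imread('pics/'+i)[y:y+h,x:x+w],(w*8,h*8),interpolation=cv2.INTER_CUBIC)
cv2.imwrite('pics/z7.png',np.hstack([f('s7.png',180,205,50,75),f('t7.png',145,170,50,75)]))"
```

```text
offs px [0.38 0.38 0.31 0.44 0.25 0.25 0.31] width [5.5 5.2 5.4 5.1 5.8 6.5 6.4]
offs px [0.19 1.   0.56 0.56 0.44 0.44 0.44] width [8.9 6.8 3.1 3.4 4.1 5.4 5.1]
tip-TCP mm [-0.64  1.55] axis slope [-0.004   0.0086] rms px 0.14
tip xy [0.5579 0.2003]
t 9.18 ee [0.5588 0.1987 0.3366] d [-33.4  -0.8  -2.2] rot [-0.0013  0.0031 -0.0074] F [ 0.1 -0.2 -1.4] gap 0.0218 q [ 0.21  0.35  0.37  1.58 -0.    1.38]
```

View pics/z7.png

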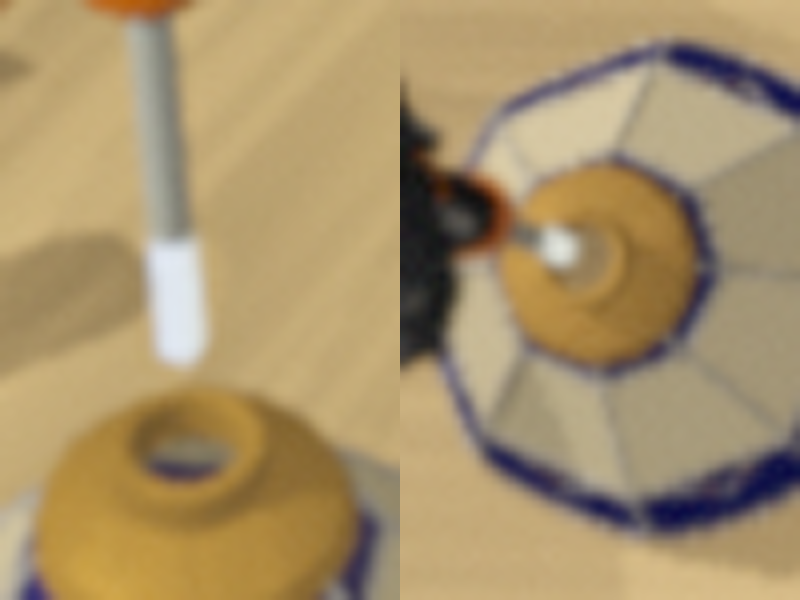

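```bash
python3 -c "
from h import *
S=cap('side');T=cap('top')
for s,t in [((203.8,259.8),(167.8,201.8)),((204.2,259.5),(168.3,202))]: print(tri(S,s,T,t))
p=np.array([(190,52),(85,98),(40,203),(78,305),(180,355),(287,315),(340,205),(290,95)])/5+[140,165]-.4
q=np.array([onz(T,u,.011)for u in p]); print(q.round(3)); print(q.mean(0),np.linalg.norm(q-q.mean(0),axis=1).round(4), cv2.fitEllipse((q[:,:2]*1000).astype(np.float32)))
p=np.array([(444,497),(640,520)])
"
```

```text
(array([0.55688514, 0.20038495, 0.14786512]), np.float64(0.0003956774680668314))
(array([0.55657868, 0.19906454, 0.14752025]), np.float64(0.00015765165057056235))
[[0.661 0.208 0.011]
 [0.629 0.279 0.011]
 [0.558 0.307 0.011]
 [0.489 0.278 0.011]
 [0.457 0.207 0.011]
 [0.484 0.136 0.011]
 [0.558 0.102 0.011]
 [0.632 0.138 0.011]]
[0.55856814 0.20680078 0.011     ] [0.1024 0.1008 0.0999 0.0991 0.1015 0.1025 0.1045 0.1005] ((558.7315673828125, 205.099853515625), (200.9967803955078, 204.72857666015625), 139.82958984375)
```

```bash
python3 -c "
from h import *
S=cap('side');T=cap('top');k=8
th=np.linspace(0,6.283,60);out=[]
for c,n,x,y in((S,'side0',180,243),(T,'top0',145,184)):
    im=cv2.resize(cv2.imread(f'pics/{n}.png')[y:y+37,x:x+50],(400,296),interpolation=cv2.INTER_CUBIC); im2=im.copy()
    for r in(.018,.013):
        p=proj(c,np.array([.5567,.1998,.149])+np.c_[r*np.cos(th),r*np.sin(th),0*th]); p=(p-[x,y]+.5)*k-.5
        cv2.polylines(im2,[p.round().astype(np.int32)],True,(0,255,0),1)
    out.append(np.hstack([im,im2]))
cv2.imwrite('pics/z8.png',np.vstack(out))"
```

```text
(no output)
```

View pics/z8.png

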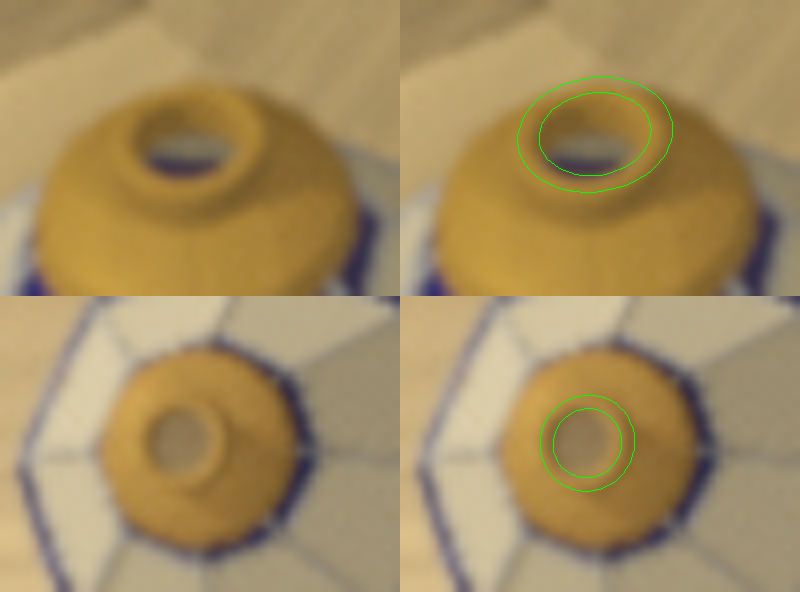

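```bash
python3 -c "
from h import *
S=cap('side');T=cap('top')
print(tri(S,(203.5,260.1),T,(167.3,201.6)))"
```

```text
(array([0.55710644, 0.20165459, 0.14823282]), np.float64(0.0011327342767724735))
```

>>> play_rows:
  motion: [255,6,0.2,-1,0,0.001,-0.004,255,6,0,0,0,0,0,255,4,0,0,0,0,0,255,0,0,0,0,0,0,255,0,0,0,0,0,0]

```text
time: 9.9
ee_pos: [0.5589, 0.1999, 0.3187]
eef_rot: [0.59, 0.392, 0.588, -0.391]
force: [-0.5, -0.2, -1.6]
finger_gap: 0.0221
```

```bash
python3 fit.py 8
```

```text
offs px [ 0.12  0.25  0.12  0.06  0.25  0.   -0.12] width [5.5 5.2 5.2 5.1 6.  6.2 6.5]
offs px [0.75 0.56 0.62 0.69 0.5  0.5  0.62] width [9.8 8.6 3.2 3.4 4.8 5.5 4.5]
tip-TCP mm [-1.11  1.32] axis slope [-0.0007  0.0087] rms px 0.07
tip xy [0.5578 0.2012]
t 10.0 ee [0.559  0.1999 0.3189] d [-51.2  -1.5  -1.2] rot [-0.0014  0.002  -0.0034] F [-0.2 -0.6 -1.9] gap 0.0221 q [ 0.21  0.35  0.32  1.54 -0.    1.38]
```

>>> play_rows:
  motion: [255,0,-0.5,-0.6,0,0,0,255,6,0,0,0,0,0,255,6,0,0,0,0,0,255,6,0,0,0,0,0,255,0,0,0,0,0,0]

```text
time: 10.42
ee_pos: [0.5587, 0.2004, 0.2998]
eef_rot: [0.591, 0.392, 0.587, -0.39]
force: [-1.5, -1.1, -1.2]
finger_gap: 0.022
```

```bash
python3 -c "
from h import *
goal([.5583,.2003,.24],.4)"
```

```text
t 10.42 ee [0.5587 0.2004 0.2998] d [59.8 -0.7 -0.2] rot [-0.0014  0.0023 -0.0051] F [-1.5 -1.1 -1.2] gap 0.022 q [ 0.21  0.34  0.27  1.49 -0.    1.38]
```

>>> play_rows:
  motion: [255,6,-0.2,0,0,0.001,-0.001,255,6,-0.2,0,0,0,-0.001,255,6,0,0,0,0,0,255,6,0,0,0,0,0,255,0,0,0,0,0,0]

```text
time: 10.83
ee_pos: [0.5579, 0.2001, 0.2723]
eef_rot: [0.59, 0.391, 0.589, -0.391]
force: [0.2, 0.3, -2.7]
finger_gap: 0.0221
```

```bash
python3 -c "
from h import *
goal([.5583,.2003,.24],.4)"
```

```text
t 10.83 ee [0.5579 0.2001 0.2723] d [32.3  0.4 -0.1] rot [-0.0015  0.0009 -0.0015] F [ 0.2  0.3 -2.7] gap 0.0221 q [ 0.21  0.34  0.2   1.43 -0.    1.38]
```

>>> play_rows:
  motion: [255,7,0.3,0,0,0,-0.001,255,7,0,0,0,0,0,255,7,0,0,0,0,0,255,7,0,0,0,0,0,255,0,0,0,0,0,0]

```text
time: 11.25
ee_pos: [0.5582, 0.2001, 0.241]
eef_rot: [0.589, 0.391, 0.589, -0.391]
force: [-0.4, -0.4, -2.4]
finger_gap: 0.0219
```

```bash
sed -i 's/goal(\[.5569,.2004,.37\],.4)/goal([.5583,.2003,.24],.4)/' fit.py
python3 - <<'E'
from fit import *
S,T,e,x=fit('9',(-.06,-.085),(-.06,-.085))
m=e[:2]+x[:2]+x[2:]*.07; print('mid xy',m.round(4)); goal([.5583,.2003,.24],.4)
a=cv2.imread('pics/s9.png');a0=cv2.imread('pics/side0.png')
d=cv2.absdiff(a,a0).max(2); ys,xs=np.where(d[285:350,150:262]>35); print('shade diff px',len(ys))
f=lambda i,x,y,w,h,k:cv2.resize(cv2.imread('pics/'+i)[y:y+h,x:x+w],(w*k,h*k),interpolation=cv2.INTER_CUBIC)
cv2.imwrite('pics/z9.png',np.hstack([f('s9.png',172,210,66,75,6),f('t9.png',140,165,66,75,6)]))
E
```

```text
offs px [0.81 1.19 0.19 0.06 0.06 0.19 0.19] width [9.9 7.4 4.9 5.1 5.4 5.9 6.1]
offs px [2.38 1.88 1.75 0.62 0.81 0.69 0.75] width [ 9.2 10.2 10.5  7.8  7.4  6.6  6. ]
tip-TCP mm [ 16.37 -23.48] axis slope [-0.2417  0.3419] rms px 0.33
mid xy [0.5576 0.2006]
t 11.35 ee [0.5586 0.2003 0.2424] d [ 2.4 -0.2 -0.2] rot [-0.0014  0.0011 -0.0015] F [-0.8  0.3 -1.6] gap 0.022 q [ 0.21  0.34  0.14  1.36 -0.    1.38]
shade diff px 0
```

View pics/z9.png

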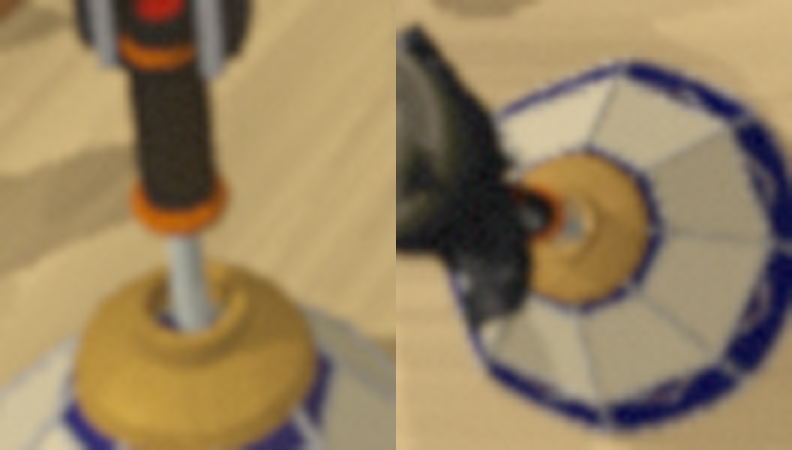

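The stem is inside the bore, with free space around it. At rim level in the side crop it sits at about x=189, against a bore centre of about 194. The flange is about 42 mm above the rim. The shade pixels have not changed. I'll make a 1 mm nudge, settle and check.

>>> play_rows:
  motion: [255,2,-0.6,0.2,0,0.001,-0.001,255,0,0,0,0,0,0,255,0,0,0,0,0,0,255,0,0,0,0,0,0,255,0,0,0,0,0,0]

```text
time: 11.77
ee_pos: [0.5589, 0.1999, 0.2419]
eef_rot: [0.59, 0.392, 0.588, -0.39]
force: [0.5, 0.0, -2.5]
finger_gap: 0.0221
```

Run:
```python
from fit import *
S,T,e,x=fit('10',(-.068,-.085),(-.074,-.085))
goal([.558,.200,.24],.4)
hole=proj(S,[[.5571,.2016,.148]])[0],proj(T,[[.5571,.2016,.148]])[0]; print(hole)
d=cv2.absdiff(cv2.imread('pics/s10.png'),cv2.imread('pics/side0.png')).max(2)
print('shade diff',(d[285:350,150:262]>35).sum(),'board/rack diff',(d[100:240,265:330]>45).sum())
print(telemetry.get_obs()['dq'].round(3))
```

```text
offs px [0.19 0.25 0.19 0.12 0.19 0.25 0.31] width [5.1 5.  5.1 5.2 5.6 5.8 6.1]
offs px [0.75 0.81 0.88 0.81 0.88 0.81 0.75] width [7.5 7.4 7.  6.9 6.8 6.6 6.5]
tip-TCP mm [-1.93  4.17] axis slope [ 0.0047 -0.0183] rms px 0.04
t 11.87 ee [0.5589 0.1999 0.2419] d [ 1.9 -0.8 -0.4] rot [-0.0015  0.0006 -0.0032] F [-0.3 -0.  -1.7] gap 0.022 q [0.21 0.34 0.13 1.36 0.   1.38]
(array([203.22786192, 260.11473844]), array([167.42110232, 201.78040402]))
shade diff 0 board/rack diff 507
[ 0.002  0.003 -0.002  0.001 -0.001 -0.001]
```

```bash
python3 -c "
from h import *
print(manip.sign_off())"
```

```text
the job is handed in; nothing more can be done
None
```

The lit wand is held upright in the cap's hole, with its tip about half way down inside the shade, and the job is handed in. One thing went wrong: two larger look-alike wands standing off the board near the blue box toppled during the run.

**What I did:** I gripped the wand by its handle, lifted it straight up out of the rack, carried it over the cap and lowered it slowly through the hole. The robot's clock read about 11.9 s of the 51 s allowed.

**Last checks:**
- **Depth:** by my estimate the tip is about 68 mm below the top of the hole, against a target of 70 mm.
- **Centring:** the stem is about 1–2 mm off the hole's centre, with 8 mm of clearance all round. My readings of the hole's centre differed by 1–2 mm.
- **Upright:** the arm's own reading puts the tool within about 0.2° of upright. Clear camera fits before the wand entered the hole read about 0.5°. The last one read about 1°, but from only a short visible piece of stem.
- **Shade:** its pixels in the side view have not changed since the start. The wrist force never exceeded about 3 N and showed no contact.
- **Steadiness:** the joints were still and the grip was holding.

**What failed or disagreed:**
- **Toppled wands:** they stood upright in the first pictures, and one was still standing at 3.7 s. By 6.5 s both lay on the table. I saw no contact force at the wrist, so I can't say whether the arm's upper links knocked them or they fell on their own. I did not picture them again after that.
- **Other tools:** the awl, cutter and marker looked undisturbed once the wand was lifted. The last automatic comparison of the rack area showed 507 changed pixels. The missing wand and a toppled one both fall in that area, but I did not check it with another picture.
- **Shade centre:** locating it from the hem put it about 5 mm away from my hole measurement. I relied on the hole itself.

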